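# Bolt the nail well

### The arm

A 6-joint arm with a two-finger parallel gripper is mounted at the origin on the work surface. World frame = base frame: x ahead of the robot, y to its left, z up, the work surface at z = 0. Lengths are in mm, angles in rad, forces in N, time in s.
With the tool pointing down it reaches from about 400 to 925 mm from the base axis. Payload 12.5 kg.
Tool frame: the origin (TCP) lies between the finger pads; the fingertips stand 14 mm ahead of it and the grasp point (between the pads) lies 5 mm behind it; x points along the fingers, y is the direction in which the jaws open and shut, and the axes are right-handed (so a half turn about x gives the same grasp; the last joint's range is limited). The gripper opens to 95 mm and grips with 3 to 60 N. Pads are 20 mm wide; open, the fingers measure 119 mm over their backs; the gripper's body (75 mm by 180 mm) begins 59 mm behind the grasp point.
Start: joints at [1.054, 0.491, 1.559, -0, 1.092, -0.106], TCP at [249.574, 573.025, 228.661] pointing down, gripper open.
Joint ranges: [-3.1, 3.1], [-0.84, 2.19], [0.05, 2.79], [-1.13, 4.28], [0.06, 2.93], [-2.69, 2.69]. Speed limits (rad/s): [2.22, 2.22, 2.79, 3.14, 3.14, 3.14].

### API

Orientations are given as [roll, pitch, yaw] about the fixed x, y, z axes, in that order (R = Rz(yaw) Ry(pitch) Rx(roll)).
In Python, from cell import env, cams gives the robot as it stands.
- The arm moves only by the tool carry_out, never from a script. Its arguments are lists of equal length, an entry for each row: "grip": the closure, from -1 (fully open) to 1 (shut); "linear": the shift along the tool's x, y, z scaled (see below), a list of three; "turn": the turn about the tool's x scaled (see below). In form: {"grip": [grip, ...], "linear": [[tx, ty, tz], ...], "turn": [turn, ...]}. A call has 1 to 5 rows; each row shifts and turns the commanded pose from where the row before left it, along the tool's axes as they then stand; what a row does not reach is not made up. The controller multiplies each number of a shift by 0.5 m and each number of a turn by 180 degrees. A row lasts 1/10 s, in which the tool goes at most 50 mm and 8.59 degrees, less where a joint would pass 70% of its speed; a pose out of reach is approached as far as the arm can. A call with a number of a shift or a turn outside -1 to 1 is refused whole. A call with a gripper value outside its range is refused whole. The fingers move at their own pace and stop on an object; the grip force is fixed at half the most. Time passes only in rows, so rows that do not move let the fingers close. It gives the time, the measured TCP pose, the force and the opening at its end, in the units of the state.
- env.state(): the state, without advancing time (a new reading comes with each control period).
- cams.read_camera(name): name is "side" or "top" or "wrist"; returns the picture (480x640x3 uint8, blue, green, red); there is no depth.
- cams.camera_info(name): a dict with "fx", "fy", "cx", "cy" (pixels), "view" (4x4, takes a point from world to camera coordinates). Camera axes: x right, y down, z forward; pixel columns grow to the right and rows downward; lengths in mm; the calibration is good to about 2 mm. A picture is of the moment at which its call begins: read the wrist's pose just before it. camera_info takes no time and is no camera call; for the wrist camera it gives the pose at the moment of the call.
- env.job_done(): hands the job in, once; it reports no verdict.
The state is a dict: "t": time; "joints": joint angles; "qvel": joint speeds; "tau": joint torques, N m; "eef_pos": TCP position; "tcp_rot": TCP orientation; "ft_force": force on the tool from outside, world axes, zero at the start; "moment": the same for the moment, N m; "opening": opening from 0.0 (shut) to 1.0 (fully open).
Only numpy, scipy, OpenCV 4.12 (cv2) and the standard library are available. Lean on these libraries where they do the work, as an engineer would, in place of code of your own. Each camera call takes 0.05 s, during which the arm holds its last target. There are 200 camera calls.

### The job

Press the tin flap of the nail well fully shut with the fingertips, and only then push the bolt's knob along the slot to the corner and sideways to the end of the short leg, so that the bolt is locked over the flap. The knob is only pushed: never take it between the fingers or lift it, never raise the flap further, and leave the other things on the bench where they lie. Finish clear of everything.

Things in the scene. Friction and masses are not known exactly. Their poses are not given: they have to be found in the camera images.
- nail_well: grey metal nail well fixed on the bench. Origin on the bench, mid-width, below the line where deck and well meet; x points from deck to well, z up. x -125 to 0 mm: deck, 116 mm wide (y), its steel cover plate with the L-shaped slot has its top 60 mm above the bench. x 0 to 137: open well, rim 40 mm high, covered by the flap. Only the knob and the open flap stand above 62 mm
- slot_corner (a point): where the knob's axis stands at the corner of the L-shaped slot, at the height of the plate's top: x -40, y -16 mm in the well's frame. The slot's long leg, 14 mm wide, runs from here along the well's -x; the knob's axis is at x = -95 mm, y = -16 mm with joints bolt and pin at 0
- slot_end (a point): where the knob's axis stands at the end of the slot's short leg, at the height of the plate's top: x -40, y +16 mm in the well's frame, 32 mm from the corner towards the well's +y. The short leg is 16 mm wide
- flap (a joint): opening angle of the flap, rad: 0 is shut (lying level on the rim), starts at 0.45 to 0.85. Tin plate 129 mm long, 114 mm wide, 3 mm thick, its top 43 mm above the bench when shut, hinged at the +x end of the well, free edge towards the deck. The stiff hinge stays where left; a downward push of 2 to 5 N shuts it
- flap_edge (a point): middle of the flap's free edge, on its top face, 129 mm from the hinge line
- flap_hinge (a point): middle of the flap's hinge line (133 mm along the well's x, height 41.5 mm); the frame turns with the flap, whose plate runs from here along this frame's -x axis
- bolt (a joint): travel of the bolt along the well's +x, m: 0 drawn back, 0.055 fully out at the corner of the slot (hard stop); starts at 0 to 0.012. A flat bar 44 mm wide under the cover plate; its tongue comes out above the shut flap. If the flap is not shut the tongue strikes it or runs under it. Stays where left; needs about 3 N to push
- pin (a joint): travel of the bolt's pin and knob across the bar, towards the well's +y, m: 0 in the long leg (starts at 0 to 0.003), 0.032 at the end of the short leg (hard stop). The slot lets it pass 0.005 only when the bolt is beyond about 0.049, and then holds the bolt out. Stays where left; needs about 2 N to push
- knob (a joint): how far the knob is lifted on its pin against a spring, m: 0 is down, where the spring (6 N and more) keeps it; up to 0.012
- knob_center (a point): centre of the dark steel knob on the pin, an upright cylinder 24 mm across and 28 mm high, from 64 to 92 mm above the bench; this point is on its axis at 78 mm
- tongue_tip (a point): middle of the bolt's leading end, on its top face, 53 mm above the bench
- clench_block: copper clench block, a plain upright block 45 x 35 mm, 50 mm high; origin on its underside. Bystander, loose: leave it alone
- stand_cap: cast bronze hoof stand cap, a round dome 68 mm across, 40 mm high; origin on its underside. Bystander, loose: leave it alone
- drive_punch: blued steel drive punch lying flat, 122 mm long, 16 mm square shank; origin on its underside. Bystander, loose: leave it alone
- blank_a: flat iron U-shaped shoe blank, about 120 mm across, 8 mm thick, origin in the middle of the U. Bystander, loose: leave it alone
- blank_b: flat iron U-shaped shoe blank, a little larger, about 130 mm across, 8 mm thick, origin in the middle of the U. Bystander, loose: leave it alone
- rasp: flat hoof rasp with wooden handle, 340 mm long, 40 mm wide, 12 mm high; origin on its underside. Bystander, loose: leave it alone
- hammer: hammer lying on the bench, 260 mm long, about 40 mm high; origin on its underside. Bystander, loose: leave it alone

How it is judged:
By the outcome, as a careful person would: the job done as asked, in the order asked, and still so for the second after the job is handed in, with the robot touching nothing.
It also fails if it takes over 58 s, if anything falls off the work surface, if the arm or the gripper's body presses on something with over 40 N, if the wrist force passes 120 N, or if a joint passes its speed limit or range.

## Working session

There is one attempt and no reset: what is moved stays moved. The work goes in short steps, Python scripts to look and compute and a tool call to move; the robot and the scene stay as the last step left them, time stands still between calls to the robot, and variables do not carry over. Pictures are saved under pics/ and viewed, about 8 in all and at most 12, crops included, and the job is handed in when it is done.

Besides the shell and the picture viewer there is one more tool, called after ">>>" in YAML: its name, and indented under it one key for each argument. carry_out: Moves the arm, as the interface text tells. Shifts and turns lie within -1 to 1; 1 stands for 0.5 m of shift or 180 degrees of turn. Its arguments: {"type":"object","properties":{"grip":{"type":"array"},"linear":{"type":"array"},"turn":{"type":"array"}},"required":["grip","linear","turn"]}

```bash
mkdir -p pics; ls; python3 - <<'E'
from cell import env,cams
import cv2
for n in("top","side"):
    cv2.imwrite(f"pics/{n}0.png",cams.read_camera(n)); i=cams.camera_info(n); print(n,i["fx"],i["cx"],i["cy"],i["view"])
s=env.state();print(s)
E
```

```text
pics
top 582.4844258326027 302.70992023035564 244.02742954382643 [[ 2.42221484e-02 -9.99600866e-01 -1.45394875e-02  3.61340968e+01]
 [-9.94982012e-01 -2.26928366e-02 -9.74465528e-02  5.99264642e+02]
 [ 9.70777164e-02  1.68268934e-02 -9.95134550e-01  1.12489500e+03]
 [ 0.00000000e+00  0.00000000e+00  0.00000000e+00  1.00000000e+00]]
side 564.9118766838617 322.3073276634576 234.64253581936552 [[ 9.43776049e-01 -3.30475244e-01 -8.53714912e-03 -5.42922185e+02]
 [-2.46458138e-01 -6.86157896e-01 -6.84430952e-01  2.13924303e+02]
 [ 2.20329654e-01  6.48053589e-01 -7.29027701e-01  9.49905177e+02]
 [ 0.00000000e+00  0.00000000e+00  0.00000000e+00  1.00000000e+00]]
{'t': 0.1, 'joints': array([ 1.05437450e+00,  4.91514185e-01,  1.55935195e+00, -2.81278330e-05,
        1.09169021e+00, -1.05596455e-01]), 'qvel': array([-0.00015132, -0.00066435, -0.00197699, -0.00106519,  0.00037688,
        0.00032313]), 'tau': array([ 3.47335808e-03, -6.13626480e+01, -2.58613050e+01,  6.93929032e-02,
        4.70562279e-02, -8.62302613e-05]), 'eef_pos': array([249.49705603, 572.84381331, 228.12350374]), 'tcp_rot': array([-1.65051034,  1.56983231, -2.06132273]), 'ft_force': array([ 0.74311316, -0.16396968, -0.73726455]), 'moment': array([-0.0087924 ,  0.01567791,  0.02277728]), 'opening': 0.999680038144838}
```

View pics/top0.png

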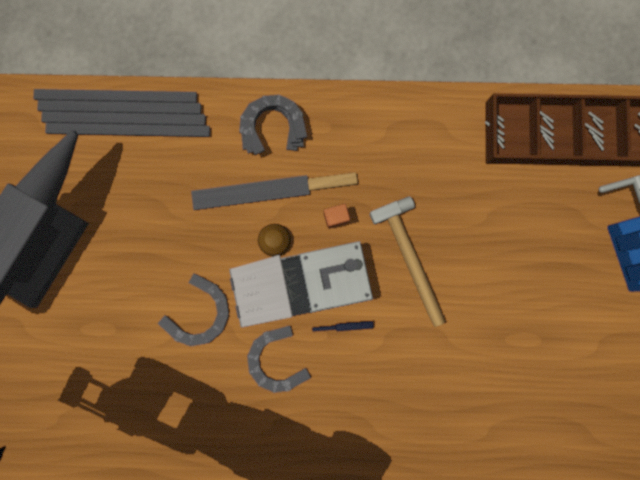

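View pics/side0.png

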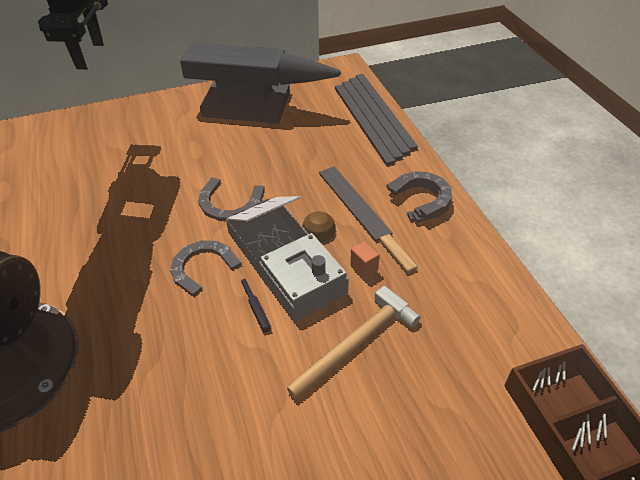

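Top view: the well's +x runs to the image left (world +y). The deck is near (337,278), the knob at (353,265), and the open flap spans columns 232–285. Next I'll zoom in for the plate corners and knob.

```bash
cat > h.py <<'E'
import numpy as np
from cell import env,cams
def proj(n,p,i=None):
    i=i or cams.camera_info(n); c=np.array(i["view"])@np.append(p,1.); return np.array([i["fx"]*c[0]/c[2]+i["cx"],i["fy"]*c[1]/c[2]+i["cy"]])
def ray(n,uv,z,i=None):
    i=i or cams.camera_info(n); V=np.array(i["view"]); R,t=V[:3,:3],V[:3,3]
    o=-R.T@t; d=R.T@np.array([(uv[0]-i["cx"])/i["fx"],(uv[1]-i["cy"])/i["fy"],1.])
    return o+d*(z-o[2])/d[2]
E
python3 - <<'E'
import cv2,numpy as np
t=cv2.imread("pics/top0.png")[230:335,220:380]; s=cv2.imread("pics/side0.png")[185:335,220:360]
a=cv2.resize(t,None,fx=5,fy=5,interpolation=cv2.INTER_CUBIC); cv2.imwrite("pics/tz.png",a)
cv2.imwrite("pics/sz.png",cv2.resize(s,None,fx=4,fy=4,interpolation=cv2.INTER_CUBIC))
E
```

```text
(no output)
```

View pics/tz.png

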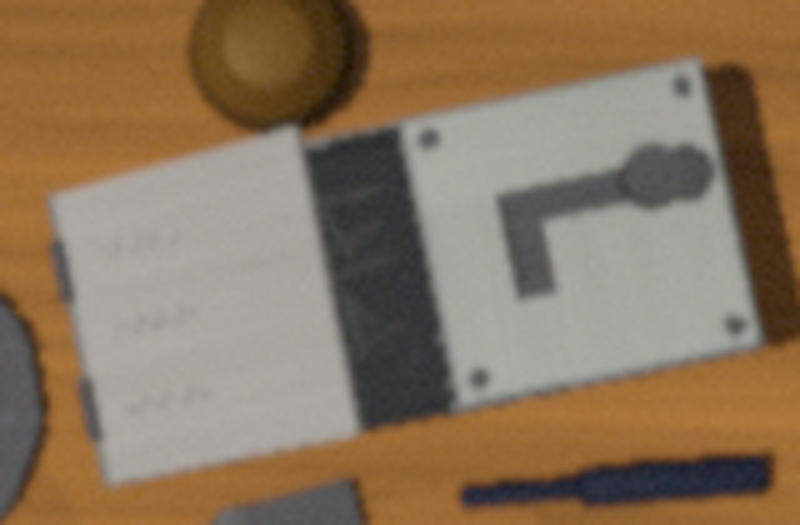

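View pics/sz.png

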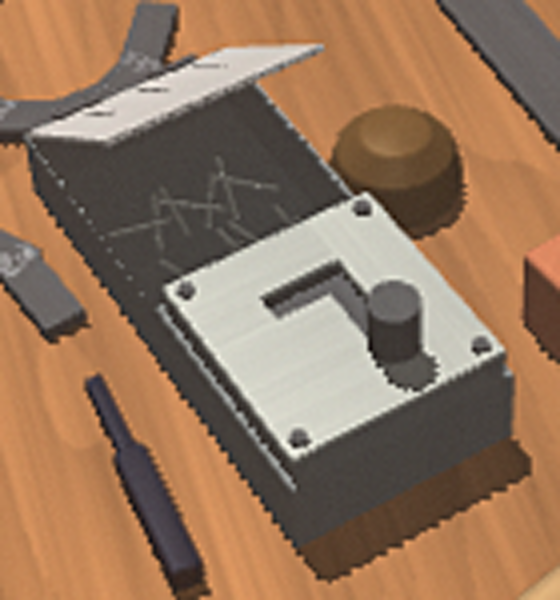

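```bash
python3 - <<'E'
from h import *
import numpy as np
T=lambda z:(np.array(z)+.5)/5-.5+np.array([220,230]); S=lambda z:(np.array(z)+.5)/4-.5+np.array([220,185])
ct=[(403,125),(698,60),(762,345),(452,410)]; cs=[(362,195),(510,350),(297,460),(160,285)]
A=np.array([ray("top",T(c),60) for c in ct])
B=np.array([ray("side",S(c),60) for c in cs])
print(A.round(1),A.mean(0));print(B.round(1),B.mean(0))
for P in(A,B):
    # P: 0=(0,-y) 1=(-125,-y) 2=(-125,+y) 3=(0,+y)
    ex=(P[0]-P[1]+P[3]-P[2])[:2]/2; ey=(P[3]-P[0]+P[2]-P[1])[:2]/2
    print("len",np.linalg.norm(ex),np.linalg.norm(ey),"yaw",np.degrees([np.arctan2(ex[1],ex[0]),np.arctan2(ey[1],ey[0])-np.pi/2]))
print("slot outer corner (-48,-23)",ray("top",T((498,197)),60),"end (-48,~23)(-32..)",ray("top",T((516,299)),60),ray("top",T((553,293)),60))
print("knob top", ray("top",T((650,174)),90), ray("side",S((394,296)),92))
c=(A.mean(0)+B.mean(0))/2
E
```

```text
[[574.7  54.   60. ]
 [602.5 -59.   60. ]
 [493.7 -85.1  60. ]
 [466.1  32.7  60. ]] [534.24433317 -14.35103622  60.        ]
[[569.3  50.9  60. ]
 [601.1 -60.6  60. ]
 [494.4 -86.4  60. ]
 [465.1  28.6  60. ]] [532.46714305 -16.88279315  60.        ]
len 118.66601614836 111.23565331344597 yaw [ 103.47097285 -257.70211902]
len 117.34268332310373 108.18712104801179 yaw [ 105.09551983 -257.14893789]
slot outer corner (-48,-23) [547.82458521  16.86900569  60.        ] end (-48,~23)(-32..) [508.93104916   9.14480118  60.        ] [511.55949947  -4.95997021  60.        ]
knob top [556.10202395 -39.35712345  90.        ] [554.49679799 -39.75171427  92.        ]
```

```bash
cat >> h.py <<'E'
from scipy.spatial.transform import Rotation as Ro
O=np.array([519.,44.5,0]); yaw=np.radians(103)
W=np.array([[np.cos(yaw),-np.sin(yaw),0],[np.sin(yaw),np.cos(yaw),0],[0,0,1]])
w2=lambda p:O+W@np.array(p,float)
def tool():
    s=env.state(); return s,Ro.from_euler("xyz",s["tcp_rot"]).as_matrix()
def go(p):
    "scaled tool-frame shift to bring the TCP to a point of the well's frame"
    s,R=tool(); d=R.T@(w2(p)-s["eef_pos"]); print("t",s["t"],"well",(W.T@(s["eef_pos"]-O)).round(1),"F",(W.T@s["ft_force"]).round(1),"d mm",d.round(1),"scaled",(d/500).round(4))
E
python3 - <<'E'
from h import *
s,R=tool(); print((W.T@R).round(3))
for n in "yz":
    v=W.T@R[:,"xyz".index(n)]; print(n,np.degrees(np.arctan2(v[1],v[0])))
T=lambda z:(np.array(z)+.5)/5-.5+np.array([220,230]); S=lambda z:(np.array(z)+.5)/4-.5+np.array([220,185])
for z in(60,80,100,120,140):
  print(z,[(W.T@(ray(n,f(c),z)-O)).round(0)[:2] for n,f,c in(("top",T,(300,127)),("top",T,(358,430)),("side",S,(325,46)),("side",S,(107,143)))])
for a in(.45,.55,.65,.75,.85):
  print(a,[proj("top",w2((133-129*np.cos(a),y,41.5+129*np.sin(a)))).round(1) for y in(-57,57)],[proj("side",w2((133-129*np.cos(a),y,41.5+129*np.sin(a)))).round(1) for y in(-57,57)])
print(T((300,127)),T((358,430)),S((325,46)),S((107,143)))
go((50,0,200))
E
```

```text
[[-0.001  0.803 -0.595]
 [ 0.001 -0.595 -0.803]
 [-1.    -0.001 -0.   ]]
y -36.537813976857365
z -126.53781820340701
60 [array([ 36., -64.]), array([37., 54.]), array([ 93., -89.]), array([91., 35.])]
80 [array([ 35., -62.]), array([36., 54.]), array([ 74., -78.]), array([72., 42.])]
100 [array([ 34., -60.]), array([35., 54.]), array([ 55., -68.]), array([53., 49.])]
120 [array([ 34., -58.]), array([35., 53.]), array([ 36., -57.]), array([34., 57.])]
140 [array([ 33., -57.]), array([34., 53.]), array([ 17., -47.]), array([16., 64.])]
0.45 [array([289.2, 254.9]), array([301.5, 315.3])] [array([306.5, 210.9]), array([252. , 235.1])]
0.55 [array([285.7, 255.1]), array([298.1, 316.1])] [array([304.6, 204.6]), array([249.8, 228.6])]
0.65 [array([281.5, 255.4]), array([294. , 317.1])] [array([302.4, 198.2]), array([247.3, 222. ])]
0.75 [array([276.7, 255.9]), array([289.3, 318.2])] [array([299.9, 191.7]), array([244.6, 215.3])]
0.85 [array([271.4, 256.6]), array([284. , 319.4])] [array([297.1, 185.2]), array([241.6, 208.6])]
[279.6 255. ] [291.2 315.6] [300.875 196.125] [246.375 220.375]
t 0.1 well [575.4 143.7 228.1] F [-0.3 -0.7 -0.7] d mm [  28.4 -336.6  428.3] scaled [ 0.0568 -0.6731  0.8566]
```

>>> carry_out:
  grip: [1,1,1,1,1]
  linear:
    - [0,0,0]
    - [0,0,0]
    - [0,0,0]
    - [0,0,0]
    - [0,0,0]
  turn: [0.047,0.047,0.047,0.047,0.047]

```text
t: 0.6
eef_pos: [249.5, 572.9, 228.3]
tcp_rot: [-0.909, 1.57, -2.064]
ft_force: [-0.8, 0.3, 0.5]
opening: 0.631
```

>>> carry_out:
  grip: [1,1]
  linear:
    - [0,0,0]
    - [0,0,0]
  turn: [0.047,0.015]

```text
t: 0.8
eef_pos: [249.5, 572.9, 228.3]
tcp_rot: [-0.739, 1.57, -2.088]
ft_force: [0.1, -0.4, 0.3]
opening: 0.467
```

```bash
python3 - <<'E'
from h import *
s,R=tool(); print((W.T@R).round(3),s["opening"])
go((55,0,220))
E
```

```text
[[-0.    -0.005 -1.   ]
 [ 0.    -1.     0.005]
 [-1.    -0.     0.   ]] 0.46735764150155246
t 0.8 well [575.5 143.7 228.3] F [-0.4 -0.   0.3] d mm [  8.5 146.5 519.7] scaled [0.017  0.293  1.0394]
```

>>> carry_out:
  grip: [1,1,1,1,1]
  linear:
    - [0,0.026,0.09]
    - [0,0.026,0.09]
    - [0,0.026,0.09]
    - [0,0.026,0.09]
    - [0,0.026,0.09]
  turn: [0,0,0,0,0]

```text
t: 1.3
eef_pos: [364.0, 366.7, 228.5]
tcp_rot: [-0.995, 1.571, -2.339]
ft_force: [0.9, -0.2, 0.3]
opening: 0.05
```

>>> carry_out:
  grip: [1,1,1,1,1]
  linear:
    - [0,0.026,0.09]
    - [0,0.026,0.09]
    - [0,0.026,0.09]
    - [0,0.026,0.09]
    - [0,0.026,0.09]
  turn: [0,0,0,0,0]

```text
t: 1.8
eef_pos: [478.0, 162.0, 228.6]
tcp_rot: [-2.129, 1.571, 2.81]
ft_force: [0.8, 0.2, -0.5]
opening: 0.008
```

```bash
python3 - <<'E'
from h import *
import cv2
s,R=tool(); print((W.T@R).round(3),s["opening"])
go((55,0,190)); cams_i=cams.camera_info("wrist"); np.save("wi.npy",cams_i,allow_pickle=True)
cv2.imwrite("pics/w1.png",cams.read_camera("wrist"))
E
```

```text
[[ 0.  0. -1.]
 [ 0. -1. -0.]
 [-1. -0. -0.]] 0.00795878635916038
t 1.8 well [123.7  13.5 228.6] F [ 0.  -0.8 -0.5] d mm [38.6 13.5 68.7] scaled [0.0771 0.027  0.1374]
```

View pics/w1.png

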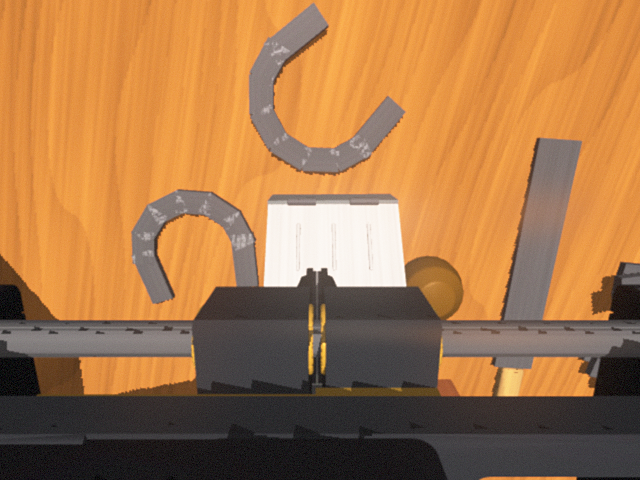

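Wrist view: the flap is square to the tool at (335,240), so yaw is right. Two-view estimate of the flap is 0.68 rad, with its edge at well x 33, z 122. I'll move above it and press.

>>> carry_out:
  grip: [1,1,1,1]
  linear:
    - [0,0.0135,0.072]
    - [0,0.0135,0.072]
    - [0.06,0,0]
    - [0.06,0,0]
  turn: [0,0,0,0]

```text
t: 2.25
eef_pos: [507.4, 95.7, 168.2]
tcp_rot: [1.459, 1.569, 0.113]
ft_force: [0.4, -0.1, -0.3]
opening: 0.005
```

```bash
python3 -c "
from h import *
go((52,0,58))"
```

```text
t 2.25 well [ 52.5  -0.2 168.2] F [-0.2 -0.4 -0.3] d mm [110.2  -0.4   0.5] scaled [ 0.2204 -0.0008  0.0009]
```

>>> carry_out:
  grip: [1,1,1,1,1]
  linear:
    - [0.03,0,0]
    - [0.03,0,0]
    - [0.03,0,0]
    - [0.03,0,0]
    - [0.02,0,0]
  turn: [0,0,0,0,0]

```text
t: 2.75
eef_pos: [506.7, 96.7, 97.7]
tcp_rot: [-1.774, 1.57, -3.118]
ft_force: [-0.5, -0.3, 0.9]
opening: 0.003
```

>>> carry_out:
  grip: [1,1,1,1,1]
  linear:
    - [0.02,0,0]
    - [0.02,0,0]
    - [0.02,0,0]
    - [0.016,0,0]
    - [0.01,0,0]
  turn: [0,0,0,0,0]

```text
t: 3.25
eef_pos: [506.9, 96.7, 56.4]
tcp_rot: [1.537, 1.57, 0.193]
ft_force: [-19.7, -3.7, 91.0]
opening: 0.005
```

```bash
python3 -c "
from h import *
go((52,0,57))"
```

```text
t 3.25 well [53.6 -0.  56.4] F [ 0.8 20.  91. ] d mm [-0.6 -0.   1.6] scaled [-0.0011 -0.      0.0032]
```

>>> carry_out:
  grip: [1,1,1]
  linear:
    - [-0.006,0,0]
    - [-0.03,0,0]
    - [0,0,0.06]
  turn: [0,0,0]

```text
t: 3.55
eef_pos: [513.7, 69.1, 74.7]
tcp_rot: [1.597, 1.569, 0.256]
ft_force: [-0.6, -0.2, 0.4]
opening: 0.007
```

```bash
python3 -c "
from h import *
go((22,0,57.5))
import cv2
a=cams.read_camera('top')[230:335,220:380];b=cams.read_camera('side')[185:335,220:380]
a=cv2.resize(a,(0,0),fx=4,fy=4,interpolation=2);b=cv2.resize(b,(0,0),fx=3,fy=3,interpolation=2)
cv2.imwrite('pics/p2.png',cv2.resize(cams.read_camera('side')[130:340,190:400],(0,0),fx=2.8,fy=2.8,interpolation=2))"
```

```text
t 3.55 well [25.2 -0.3 74.7] F [-0.   0.6  0.4] d mm [17.2 -0.4  3.2] scaled [ 0.0345 -0.0007  0.0063]
```

View pics/p2.png

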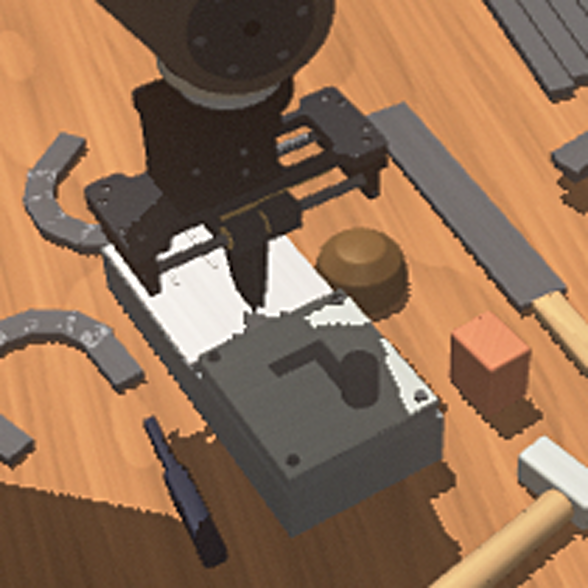

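The flap lies level on the rim. I'll press once more, lightly, close to the free edge.

>>> carry_out:
  grip: [1,1,1,1,1]
  linear:
    - [0.02,0,0]
    - [0.012,0,0]
    - [0.0016,0,0]
    - [0.0006,0,0]
    - [0,0,0]
  turn: [0,0,0,0,0]

```text
t: 4.2
eef_pos: [513.2, 68.0, 57.0]
tcp_rot: [-1.669, 1.57, -3.012]
ft_force: [-6.1, -1.3, 20.8]
opening: 0.005
```

```bash
python3 -c "
from h import *
go((22,0,57))"
```

```text
t 4.2 well [24.2  0.4 57. ] F [ 0.1  6.2 20.8] d mm [0.  0.4 2.2] scaled [0.0001 0.0008 0.0043]
```

>>> carry_out:
  grip: [1,1,1,1,1]
  linear:
    - [-0.07,0,0]
    - [-0.07,0,0]
    - [0,0.012,0.09]
    - [0,0.012,0.09]
    - [0,0.008,0.09]
  turn: [0,0,0,0,0]

```text
t: 4.7
eef_pos: [560.0, -61.1, 126.0]
tcp_rot: [-2.786, 1.571, 2.155]
ft_force: [0.4, 0.0, -0.2]
opening: 0.006
```

>>> carry_out:
  grip: [1,1]
  linear:
    - [0,0,0.036]
    - [0,0,0]
  turn: [0,0]

```text
t: 4.9
eef_pos: [563.7, -79.4, 125.5]
tcp_rot: [-2.121, 1.57, 2.816]
ft_force: [-0.9, 0.9, -0.5]
opening: 0.004
```

```bash
python3 -c "
from h import *
go((-130,-16,84))
import cv2
cv2.imwrite('pics/p3.png',cv2.resize(cams.read_camera('side')[130:340,190:400],(0,0),fx=2.8,fy=2.8,interpolation=2))"
```

```text
t 4.9 well [-130.8  -15.7  125.5] F [ 1.1  0.7 -0.5] d mm [41.5  0.4 -0.7] scaled [ 0.0829  0.0007 -0.0015]
```

View pics/p3.png

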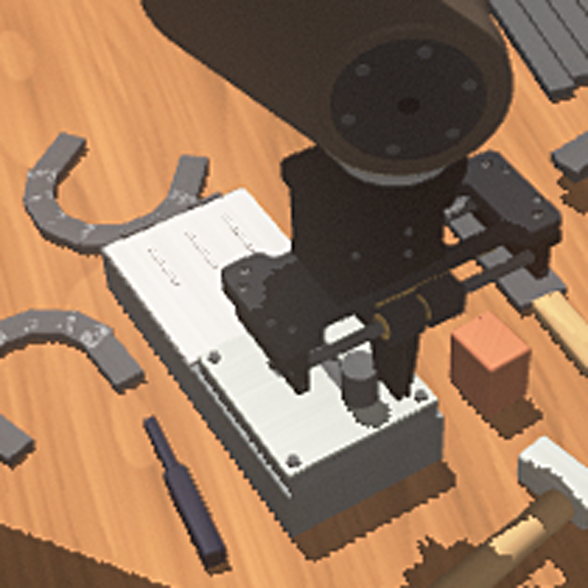

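The flap is shut and the finger is behind the knob (knob at 358,380; finger at 400,390). Next I descend and push along the slot.

>>> carry_out:
  grip: [1,1,1,1]
  linear:
    - [0.042,0,0]
    - [0.042,0,0]
    - [0,0,-0.02]
    - [0,0,-0.01]
  turn: [0,0,0,0]

```text
t: 5.35
eef_pos: [559.6, -61.4, 84.4]
tcp_rot: [-1.968, 1.569, 2.973]
ft_force: [-0.2, -3.7, -1.7]
opening: 0.007
```

```bash
python3 -c "
from h import *
go((-62,-16,84))"
```

```text
t 5.35 well [-112.3  -15.7   84.4] F [-3.5  1.  -1.7] d mm [  0.5   0.4 -50.3] scaled [ 0.0009  0.0008 -0.1007]
```

>>> carry_out:
  grip: [1,1,1,1,1]
  linear:
    - [0,0,-0.02]
    - [0,0,-0.02]
    - [0,0,-0.02]
    - [0,0,-0.02]
    - [0,0,-0.01]
  turn: [0,0,0,0,0]

```text
t: 5.85
eef_pos: [550.0, -18.4, 85.0]
tcp_rot: [1.428, 1.57, 0.084]
ft_force: [-1.6, -3.5, 1.8]
opening: 0.008
```

>>> carry_out:
  grip: [1,1]
  linear:
    - [0,0,-0.002]
    - [0,0,0]
  turn: [0,0]

```text
t: 6.05
eef_pos: [550.0, -18.3, 84.7]
tcp_rot: [2.151, 1.57, 0.807]
ft_force: [0.2, 0.1, -0.3]
opening: 0.007
```

```bash
python3 -c "
from h import *
go((-62,-16,84))"
```

```text
t 6.05 well [-68.1 -16.1  84.7] F [ 0.  -0.2 -0.3] d mm [ 0.7 -0.1 -6.1] scaled [ 0.0013 -0.0001 -0.0122]
```

>>> carry_out:
  grip: [1,1,1]
  linear:
    - [0,0,-0.004]
    - [0,0,-0.004]
    - [0,0,-0.002]
  turn: [0,0,0]

```text
t: 6.35
eef_pos: [548.9, -13.8, 84.6]
tcp_rot: [1.246, 1.57, -0.098]
ft_force: [0.6, -2.8, 1.4]
opening: 0.004
```

```bash
python3 -c "
from h import *
go((-62,-16,84))"
```

```text
t 6.35 well [-63.6 -16.1  84.6] F [-2.9  0.1  1.4] d mm [ 0.6 -0.1 -1.6] scaled [ 0.0011 -0.0001 -0.0031]
```

>>> carry_out:
  grip: [1,1]
  linear:
    - [0,0,-0.002]
    - [0,0,-0.002]
  turn: [0,0]

```text
t: 6.55
eef_pos: [548.4, -11.8, 84.5]
tcp_rot: [1.536, 1.57, 0.192]
ft_force: [1.4, -3.2, 1.7]
opening: 0.004
```

```bash
python3 -c "
from h import *
go((-61,-16,84))"
```

```text
t 6.55 well [-61.4 -16.   84.5] F [-3.4 -0.6  1.7] d mm [ 0.5 -0.  -0.4] scaled [ 0.0011 -0.     -0.0009]
```

Still only the 3 N of travel friction, so I continue in small steps until it reaches the stop.

>>> carry_out:
  grip: [1,1]
  linear:
    - [0,0,-0.0015]
    - [0,0,-0.0015]
  turn: [0,0]

```text
t: 6.75
eef_pos: [548.3, -10.7, 84.6]
tcp_rot: [0.642, 1.57, -0.701]
ft_force: [1.5, -10.4, 1.9]
opening: 0.004
```

```bash
python3 -c "
from h import *
go((-61,-16,84))"
```

```text
t 6.75 well [-60.3 -16.1  84.6] F [-10.5   0.9   1.9] d mm [ 0.6 -0.1  0.7] scaled [ 0.0013 -0.0002  0.0013]
```

Force rose to 10 N against 3 N while sliding, so the bolt is at its stop (knob axis about -38 in my frame). I'll back off and go around to the knob's -y side.

>>> carry_out:
  grip: [1,1,1,1]
  linear:
    - [0,0,0.024]
    - [0,0.08,0]
    - [0,0,-0.068]
    - [0,0,0]
  turn: [0,0,0,0]

```text
t: 7.15
eef_pos: [581.4, 22.2, 84.0]
tcp_rot: [-2.281, 1.569, 2.66]
ft_force: [-0.4, -0.2, -0.5]
opening: 0.001
```

```bash
python3 -c "
from h import *
go((-38.3,-9,84))
import cv2
cv2.imwrite('pics/p4.png',cv2.resize(cams.read_camera('side')[130:340,190:400],(0,0),fx=2.8,fy=2.8,interpolation=2))"
```

```text
t 7.15 well [-35.7 -55.8  84. ] F [-0.1  0.4 -0.5] d mm [  0.  -46.8   2.5] scaled [ 0.0001 -0.0935  0.005 ]
```

View pics/p4.png

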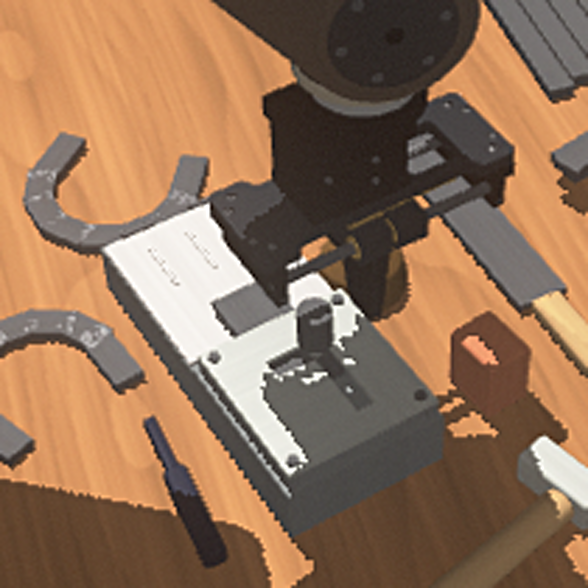

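The knob is at the corner (315,330), the tongue (245,305) lies over the shut flap, and the finger is at (370,290). Now I push sideways.

>>> carry_out:
  grip: [1,1,1,1,1]
  linear:
    - [0,-0.02,0.005]
    - [0,-0.02,0]
    - [0,-0.02,0]
    - [0,-0.016,0]
    - [0,-0.006,0]
  turn: [0,0,0,0,0]

```text
t: 7.7
eef_pos: [541.9, 7.9, 84.8]
tcp_rot: [1.238, 1.57, -0.107]
ft_force: [2.0, -0.7, -0.6]
opening: 0.004
```

```bash
python3 -c "
from h import *
go((-38.3,-8,84))"
```

```text
t 7.7 well [-40.8 -14.1  84.8] F [-1.1 -1.8 -0.6] d mm [ 0.8 -6.1 -2.5] scaled [ 0.0016 -0.0121 -0.005 ]
```

>>> carry_out:
  grip: [1,1,1]
  linear:
    - [0,-0.004,0]
    - [0,-0.003,0]
    - [0,-0.003,0]
  turn: [0,0,0]

```text
t: 8.0
eef_pos: [538.0, 7.3, 84.7]
tcp_rot: [1.275, 1.57, -0.068]
ft_force: [2.8, -1.3, 0.8]
opening: 0.003
```

```bash
python3 -c "
from h import *
go((-38.3,-8,84))"
```

```text
t 8.0 well [-40.5 -10.2  84.7] F [-1.9 -2.5  0.8] d mm [ 0.7 -2.2 -2.2] scaled [ 0.0013 -0.0043 -0.0044]
```

>>> carry_out:
  grip: [1,1,1]
  linear:
    - [0,-0.002,0]
    - [0,-0.002,0]
    - [0,-0.0015,0]
  turn: [0,0,0]

```text
t: 8.3
eef_pos: [535.1, 6.8, 84.6]
tcp_rot: [1.679, 1.571, 0.335]
ft_force: [2.0, -0.9, 1.7]
opening: 0.004
```

```bash
python3 -c "
from h import *
go((-38.3,-8,84))"
```

```text
t 8.3 well [-40.4  -7.2  84.6] F [-1.3 -1.8  1.7] d mm [ 0.6  0.8 -2.1] scaled [ 0.0011  0.0016 -0.0042]
```

>>> carry_out:
  grip: [1,1]
  linear:
    - [0,-0.0015,0]
    - [0,-0.0015,0]
  turn: [0,0]

```text
t: 8.5
eef_pos: [533.6, 6.4, 84.5]
tcp_rot: [2.624, 1.571, 1.28]
ft_force: [2.2, -0.6, 1.5]
opening: 0.005
```

```bash
python3 -c "
from h import *
go((-38.3,-8,84))"
```

```text
t 8.5 well [-40.4  -5.6  84.5] F [-1.1 -2.   1.5] d mm [ 0.5  2.4 -2.1] scaled [ 0.0011  0.0047 -0.0041]
```

>>> carry_out:
  grip: [1,1]
  linear:
    - [0,-0.0015,0]
    - [0,-0.0015,0]
  turn: [0,0]

```text
t: 8.7
eef_pos: [532.8, 6.1, 84.7]
tcp_rot: [1.407, 1.569, 0.063]
ft_force: [6.6, 1.0, 0.1]
opening: 0.008
```

```bash
python3 -c "
from h import *
go((-38.3,-8,84))"
```

```text
t 8.7 well [-40.5  -4.9  84.7] F [-0.5 -6.7  0.1] d mm [ 0.7  3.1 -2.2] scaled [ 0.0014  0.0063 -0.0044]
```

Force is climbing (6.7 N against 2 N while sliding), so it's at the stop. One more small nudge to confirm, then I retreat.

>>> carry_out:
  grip: [1,1]
  linear:
    - [0,-0.0012,0]
    - [0,0,0]
  turn: [0,0]

```text
t: 8.9
eef_pos: [532.8, 6.0, 84.8]
tcp_rot: [1.391, 1.568, 0.047]
ft_force: [7.6, 2.3, -1.4]
opening: 0.007
```

>>> carry_out:
  grip: [1,1,1,1,1]
  linear:
    - [0,0.03,0]
    - [0,0.03,0]
    - [-0.09,0,0]
    - [-0.09,0,0]
    - [-0.09,0,0]
  turn: [0,0,0,0,0]

```text
t: 9.4
eef_pos: [559.7, 12.9, 220.4]
tcp_rot: [-1.961, 1.568, 2.979]
ft_force: [0.5, 0.4, 0.6]
opening: 0.002
```

>>> carry_out:
  grip: [1,1,1,1,1]
  linear:
    - [-0.08,0,-0.06]
    - [0,0,-0.095]
    - [0,0,-0.095]
    - [0,0,-0.095]
    - [0,0,-0.095]
  turn: [0,0,0,0,0]

```text
t: 9.9
eef_pos: [509.8, 228.5, 259.3]
tcp_rot: [-1.567, 1.569, -2.911]
ft_force: [0.6, 0.5, 0.9]
opening: 0.003
```

```bash
python3 -c "
from h import *
go((-38,0,84))
import cv2
a=cv2.resize(cams.read_camera('top')[225:335,215:385],(0,0),fx=2.6,fy=2.6,interpolation=2)
b=cv2.resize(cams.read_camera('side')[170:345,200:380],(0,0),fx=1.8,fy=1.8,interpolation=2)
h=max(len(a),len(b)); p=lambda m:cv2.copyMakeBorder(m,0,h-len(m),0,0,0)
cv2.imwrite('pics/p5.png',np.hstack([p(a),p(b)]))"
```

```text
t 9.9 well [181.4 -32.4 259.3] F [ 0.4 -0.7  0.9] d mm [175.4 -32.1 219.4] scaled [ 0.3507 -0.0642  0.4388]
```

View pics/p5.png

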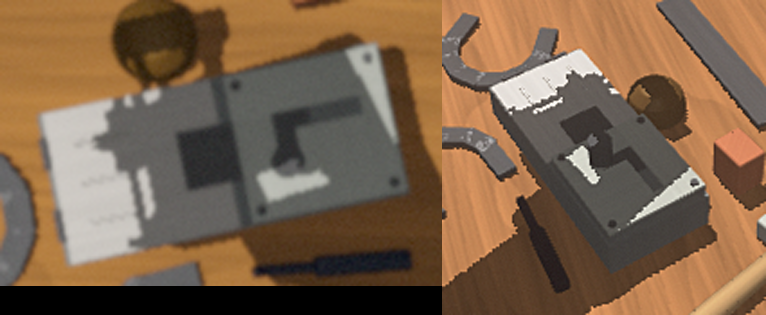

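```bash
python3 -c "
from h import *
for y in(8,12,16): print(y,(proj('top',w2((-39,y,92)))-[215,225])*2.6,(proj('side',w2((-39,y,92)))-[200,170])*1.8+[442,0])
import cv2
b=cv2.resize(cams.read_camera('side')[225:275,275:345],(0,0),fx=8,fy=8,interpolation=2)
cv2.imwrite('pics/p6.png',cv2.convertScaleAbs(b,alpha=2))
for y in(8,12,16): print((proj('side',w2((-39,y,92)))-[275,225])*8)
"
```

```text
8 [287.69832323 151.22334775] [606.74188738 136.25630301]
12 [288.84522296 156.70916651] [603.22056353 137.89117059]
16 [289.99295604 162.19897132] [599.68906043 139.53076416]
[132.18616612 165.58356894]
[116.53583792 172.84964707]
[100.84026858 180.13672959]
```

View pics/p6.png

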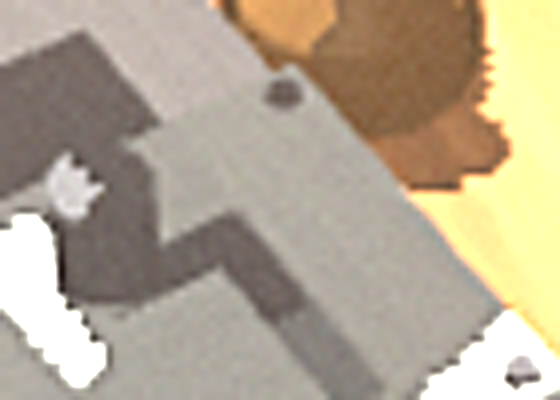

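The knob spans columns 60–158, with its top centre near (107,177). That puts y at about 14–16 mm, the end of the short leg, which agrees with the force stop.

```bash
python3 -c "
from cell import env
print(env.state()['ft_force'].round(1)); env.job_done()"
```

```text
[ 0.1 -1.6  0.1]
the job is handed in; nothing more can be done
```

The flap is shut and the bolt is locked over it. I handed the job in at about 10 s of robot time with the arm clear of everything.

- **Flap:** I pressed it down with the closed fingertips, then pressed again near the free edge. At 21 N the tips stood at 43 mm, the shut height. The first press was harder than I intended: the wrist force reached 91 N against the 120 N limit before I backed off.
- **Bolt, long leg:** I pushed the knob from behind until the force rose from about 3 N to 10 N at the corner stop. A picture then showed the tongue lying over the shut flap.
- **Bolt, short leg:** I pushed the knob sideways until the force rose from 2 N to 7.6 N with no further movement.
- **Last checks:** The final pictures put the knob at about y +14 to +16 mm (slot end +16), with the tongue over the flap. I saw nothing out of place among the other things in view. The finger stopped about 3 mm further along than I had planned for. I put that down to the fingertips being thinner than I assumed, but did not measure it.

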